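# Pin the hinge, line up the quarter-turn stud and hold the access cover shut

### The arm

A 6-joint arm with a two-finger parallel gripper is mounted at the origin on the work surface. World frame = base frame: x ahead of the robot, y to its left, z up, the work surface at z = 0. Lengths are in m, angles in rad, forces in N, time in s.
With the tool pointing down it reaches from about 0.275 to 0.825 m from the base axis. Payload 5.2 kg.
Tool frame: the origin (TCP) lies on the centre line of the jaws, within the pads' length; the fingertips stand 19 mm ahead of it and the grasp point (between the pads) is the TCP; z points along the fingers, y is the direction in which the jaws open and shut (so a half turn about z gives the same grasp; the last joint's range is limited). The gripper opens to 93 mm and grips with 3 to 60 N. Pads are 15 mm wide; open, the fingers measure 128 mm over their backs; the gripper's body (75 mm by 188 mm) begins 65 mm behind the grasp point.
Start: joints at [1.049, 0.259, 1.535, -0, 1.348, -0.203], TCP at [0.172, 0.522, 0.238] pointing down, gripper open.
Joint ranges: [-3.14, 3.14], [-0.91, 2.08], [0.19, 2.58], [-1.22, 4.36], [0.22, 2.71], [-3.12, 3.12]. Speed limits (rad/s): [2.57, 2.57, 3.14, 3.14, 3.14, 3.14].

### API

Orientations are given as a rotation vector (axis times angle).
In Python, from bench import telemetry, cams, arm gives the robot as it stands. The module is installed in compiled form; this text tells all that it offers.
- The arm moves only by the shell command python3 -m crank 'ROWS' [FORCE]. ROWS is a JSON object of lists of equal length, an entry for each row: "fingers": the gripper command: -1 is shut, 1 is fully open, values between are in proportion; "offset": the shift along the tool's x, y, z in m, a list of three; "turn": the turn about the tool's z in degrees. A call has exactly 10 rows; each row is the pose to reach, as a shift and turn from the pose commanded when the call began, along the tool's axes at that moment; what a row does not reach only later rows make up. A row lasts 1/8 s, in which the tool goes at most 62.5 mm and 10.7 degrees, less where a joint would pass 70% of its speed; a pose out of reach is approached as far as the arm can. A call with a gripper value outside its range is refused whole. The fingers move at their own pace and stop on an object; FORCE is the grip in N (left out, the last holds). Time passes only in rows, so rows that repeat a pose let the fingers close, or fill a call up. It gives the time, the measured TCP pose, the force and the opening at its end, in the units of the state.
- telemetry.sense(): the state, without advancing time (a new reading comes with each control period).
- cams.capture(name): name is "side" or "top" or "wrist"; returns the picture (384x512x3 uint8, blue, green, red); there is no depth.
- cams.camera_params(name): a dict with "mtx" (3x3 intrinsics, pixels), "k1" (the pictures are not rectified: a ray, as slopes to the right and down, at radius r is drawn at 1 + k1 r^2 times it, then the intrinsics apply), "R" (3x3) and "t" (3): a world point X has camera coordinates R X + t. Camera axes: x right, y down, z forward; pixel columns grow to the right and rows downward; lengths in m; the calibration is good to about 2 mm. A picture is of the moment at which its call begins: read the wrist's pose just before it. camera_params takes no time and is no camera call; for the wrist camera it gives the pose at the moment of the call.
- arm.sign_off(): hands the job in, once; it reports no verdict.
The state is a dict: "time_s": time; "qpos": joint angles; "qvel": joint speeds; "joint_torque": joint torques, N m; "tcp_pos": TCP position; "tcp_rot": TCP orientation; "wrist_force": force on the tool from outside, world axes, zero at the start; "moment": the same for the moment, N m; "opening": finger opening in m.
Only numpy, scipy, OpenCV 4.12 (cv2) and the standard library are available. Lean on these libraries where they do the work, as an engineer would, in place of code of your own. Each camera call takes 0.05 s, during which the arm holds its last target.

### The job

First take the loose knurled-head hinge pin from its V-rest and push it through the fork and lug of the hinge that has none, until its head seats against the fork, and let go of it. Then turn the winged quarter-turn fastener until its wing lies in line with the two scribed marks on the cover, so that its key matches the slot below, and press the sprung access cover down flush on its frame. The catch has no spring yet, so finish while still holding the cover pressed shut, and leave the can, grinder and hammer alone.

Things in the scene. Friction and masses are not known exactly. Their poses are not given: they have to be found in the camera images.
- housing: grey-primed welded steel box, 180 x 180 mm, 70 mm high to its rim (the frame the cover closes on), fixed. Origin: centre of its underside; x along the hinge line and the way the pin goes in, y to the hinge side, z up. Two hinges outside its +y wall share one axis at y +105 mm, 80 mm above the bench: the one at +x already has its pin, the one at -x (robot's side) is empty
- bore (a point): centre of the empty hinge's hole mouth, on the fork's outer face (housing x -95.5, y 105, z 80 mm), 5.5 mm proud of the housing's end; axes as the housing's. The pin goes in along +x. Two 8 mm fork cheeks, 24 mm square round the hole, with the cover's 16 mm lug between: 35 mm deep in all, 14 mm holes always in line. Before this face, on the -x side, all is free down to the bench
- pin: loose hinge pin, 0.05 to 0.1 kg. Origin: on its axis at the shoulder where head and shank meet. Steel shank 12 mm thick, 48 mm long to +x, its last 8 mm tapering to 5 mm; knurled round aluminium head 18 mm thick, 30 mm long to -x. Seated when the shoulder meets the fork's outer face. It starts lying level in the V-rest, axis 44.5 mm above the bench, the head free beyond the rest
- rest: V-rest made of angle iron on a 50 x 70 mm foot, 59 mm high, fixed to the bench. Origin: centre of its underside; x runs along the V, the pin's nose towards +x; the V is 40 mm long and ends 4 mm short of the pin's head
- cover: hinged aluminium cover, 0.3 to 0.6 kg, opening upward. Origin on the hinge axis midway between the hinges; axes as the housing's when shut. Sheet 184 x 184 x 4 mm: underside 10 mm below the origin, top 6 mm below, from 13 to 197 mm out to -y; a flat swage of 130 x 70 mm, raised 3 mm, is centred 72 mm from the hinge. Stands about 0.075 rad open at rest, on sprung plungers
- cover_edge (a point): middle of the cover's free edge, on its underside: 70 mm above the bench when flush on the frame, about 85 mm at rest. Two sprung plungers under this edge's corners push it up, with about 4 N at rest and 11 N when shut. With the fastener out of line its key stops the edge about 11 mm short of flush; in line, within about 0.19 rad, it goes down flush onto a hard stop
- fastener (a joint): turn of the winged quarter-turn stud in the cover, rad, counter-clockwise from above. 0 = the wing, and the key below it that runs the same way, lies along the housing's y, in line with the slot and the two black scribed marks on the cover. Starts 0.6 to 1.4 rad counter-clockwise of that. Slight drag (0.04 N m), no stop or detent near 0; stays where it is left
- wing (a point): on the fastener's axis, mid-height of its dark steel wing: a bar 44 mm long, 9 mm thick, from 5 to 25 mm above the cover's top face (this point 15 mm above it), 160 mm from the hinge axis, midway along the cover. y runs along the wing, z up along the fastener's axis
- can: bystander: white spray can, 64 mm thick, 197 mm high, upright; origin: centre of its underside
- grinder: bystander: small air grinder lying down, about 220 mm long and 50 mm high; origin: under its middle
- hammer: bystander: hammer with wooden handle, 260 mm long, lying down; origin: under its middle
Mind the look-alikes: they are no part of the job. There is more than one size of the pin; the one meant has the size given above.

How it is judged:
On the way, in this order (a step that is already met when the one before it is completed fails the run):
1. the pin is through fork and lug with its head seated against the fork (distance between pin and bore below 0.006 m and angle between the x axis of pin and the x axis of housing, either way round below 0.15 rad), for 0.2 s.
2. the fastener's wing is in line with the marks (within 0.2 rad) (value of joint fastener between -0.2 and 0.2 rad), for 0.2 s.
At the end, for the whole second after the job is handed in: Pin let go and seated: shoulder within 6 mm of the hole mouth, axis within 0.15 rad of the hinge line. Fastener within 0.2 rad of its slot. The cover's free edge is within 3 mm of flush on the frame, and the robot is still pressing on the cover or its fastener (over 3 N) (all of step 1 and all of step 2 and contact force between the fingers and pin below 0.2 N and z of cover_edge in the frame of housing below 0.073 m and contact force between any of the fingers, the arm and cover above 3 N); the arm keeps its last pose, push and grip.
It fails at once if the can, the grinder or the hammer is pushed more than 30 mm from its place (distance of any of can, grinder, hammer from where it was at the start of the episode above 0.03 m).
It also fails if it takes over 53 s, if anything falls off the work surface, if the arm or the gripper's body presses on something with over 40 N, if the wrist force passes 120 N, or if a joint passes its speed limit or range.

## Working session

There is one attempt and no reset: what is moved stays moved. The work goes in short steps, Python scripts to look and compute and a shell command to move; the robot and the scene stay as the last step left them, time stands still between calls to the robot, and variables do not carry over. Pictures are saved under pics/ and viewed, and the job is handed in when it is done.

```bash
mkdir -p pics; python3 - <<'E'
from bench import telemetry,cams
import cv2
print(telemetry.sense())
for n in ("side","top","wrist"):
    p=cams.camera_params(n); print(n,p)
    cv2.imwrite(f"pics/a_{n}.png",cams.capture(n))
E
```

```text
{'time_s': 0.0, 'qpos': array([ 1.04921184e+00,  2.59340031e-01,  1.53611991e+00, -6.87022556e-06,
        1.34802285e+00, -2.02772247e-01]), 'qvel': array([ 0.00069722,  0.00088818,  0.0009639 ,  0.00175583, -0.00136871,
        0.00061615]), 'joint_torque': array([-2.71158868e-03, -4.37303030e+01, -2.83995956e+01,  7.17433565e-02,
        4.12822003e-02, -1.27085314e-04]), 'tcp_pos': array([0.17208115, 0.52181625, 0.23680452]), 'tcp_rot': array([-4.98563049e-01, -3.10110682e+00,  2.77955165e-03]), 'wrist_force': array([-0.7789514 ,  0.04061374,  0.24747908]), 'moment': array([-0.00963393,  0.01703811,  0.00857526]), 'opening': 0.09300352642783141}
side {'mtx': array([[351.43572346,   0.        , 252.57530332],
       [  0.        , 351.43572346, 192.20190509],
       [  0.        ,   0.        ,   1.        ]]), 'k1': -0.03770941376529915, 'R': array([[-0.92970804, -0.36766379, -0.02159366],
       [-0.2428642 ,  0.65609445, -0.71453275],
       [ 0.2768753 , -0.65906252, -0.69926866]]), 't': array([0.52996675, 0.209059  , 0.84720322])}
top {'mtx': array([[373.82420032,   0.        , 257.17043906],
       [  0.        , 373.82420032, 194.01443223],
       [  0.        ,   0.        ,   1.        ]]), 'k1': 0.007037663342530542, 'R': array([[-1.44307503e-01, -9.89532773e-01, -4.85832632e-04],
       [-9.67545766e-01,  1.41203940e-01, -2.09562970e-01],
       [ 2.07438028e-01, -2.97714437e-02, -9.77795032e-01]]), 't': array([0.04779943, 0.59170332, 1.03583742])}
wrist {'mtx': array([[310.18233095,   0.        , 255.61657994],
       [  0.        , 310.18233095, 194.1564995 ],
       [  0.        ,   0.        ,   1.        ]]), 'k1': -0.07114983754491067, 'R': array([[ 3.13648979e-01,  9.49538941e-01,  3.44377108e-04],
       [ 9.21301843e-01, -3.04409530e-01,  2.41945762e-01],
       [ 2.29841754e-01, -7.55687657e-02, -9.70289714e-01]]), 't': array([-0.55080063, -0.02728489,  0.38911972])}
```

View pics/a_side.png

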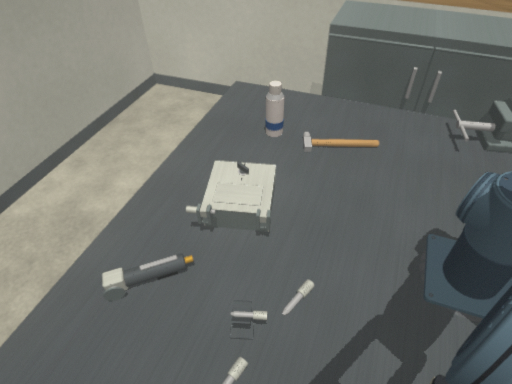

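View pics/a_top.png

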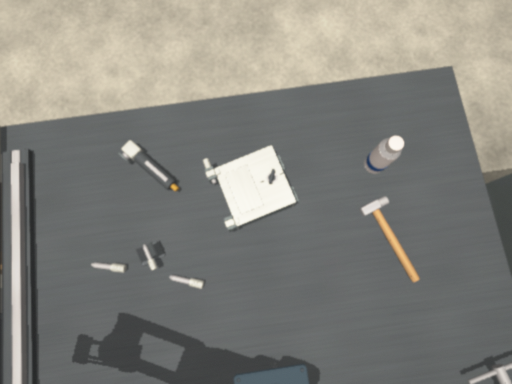

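View pics/a_wrist.png

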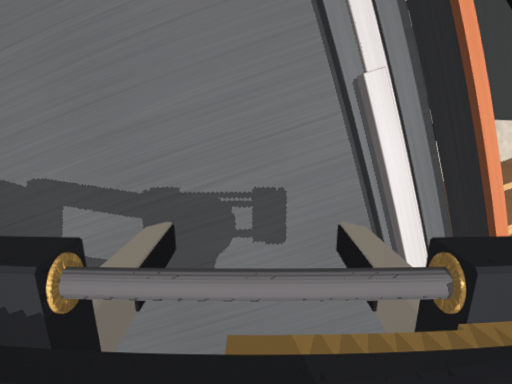

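```bash
cat > h.py <<'E'
import numpy as np,cv2
from bench import telemetry,cams
def ray(p,uv):
    d=(np.array(uv,float)-p['mtx'][:2,2])/p['mtx'][0,0]
    s=d.copy()
    for _ in range(20): s=d/(1+p['k1']*(s@s))
    R=p['R'];c=-R.T@p['t'];v=R.T@np.array([s[0],s[1],1]);return c,v/np.linalg.norm(v)
def plane(p,uv,z):
    c,v=ray(p,uv);return c+v*(z-c[2])/v[2]
def tri(p1,a,p2,b):
    c1,v1=ray(p1,a);c2,v2=ray(p2,b)
    A=np.c_[v1,-v2];s=np.linalg.lstsq(A,c2-c1,rcond=None)[0]
    q1=c1+s[0]*v1;q2=c2+s[1]*v2;return (q1+q2)/2,np.linalg.norm(q1-q2)
def proj(p,X):
    q=p['R']@np.array(X)+p['t'];s=q[:2]/q[2];s=s*(1+p['k1']*(s@s));return p['mtx'][0,0]*s+p['mtx'][:2,2]
def crop(img,x0,y0,x1,y1,k,f):
    cv2.imwrite(f,cv2.resize(img[y0:y1,x0:x1],None,fx=k,fy=k,interpolation=cv2.INTER_CUBIC))
E
python3 - <<'E'
import cv2
from h import crop
t=cv2.imread('pics/a_top.png');s=cv2.imread('pics/a_side.png')
crop(t,190,135,310,235,6,'pics/b_t1.png');crop(t,80,230,210,300,6,'pics/b_t2.png')
crop(s,180,150,290,240,7,'pics/b_s1.png');crop(s,210,270,330,384,5,'pics/b_s2.png')
E
```

```text
(no output)
```

View pics/b_t1.png

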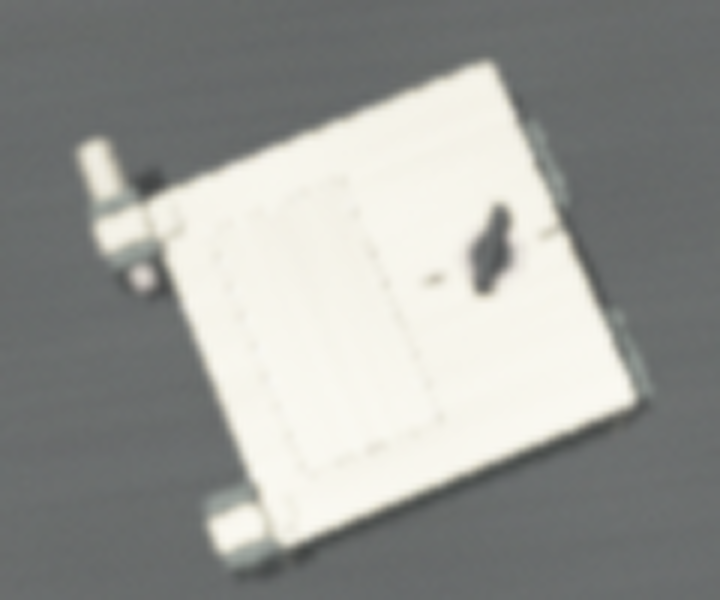

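View pics/b_t2.png

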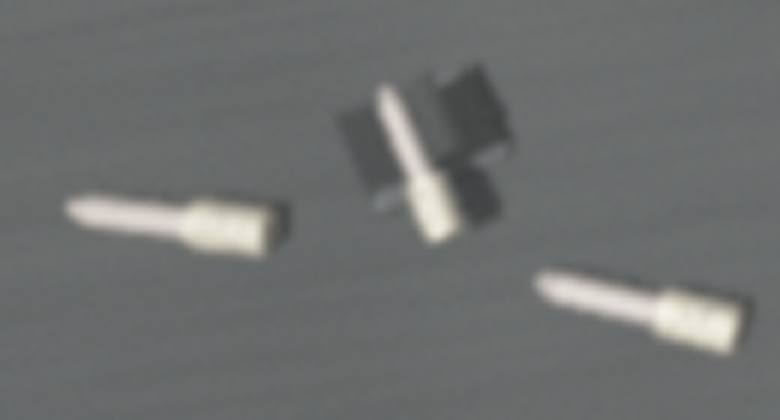

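View pics/b_s1.png

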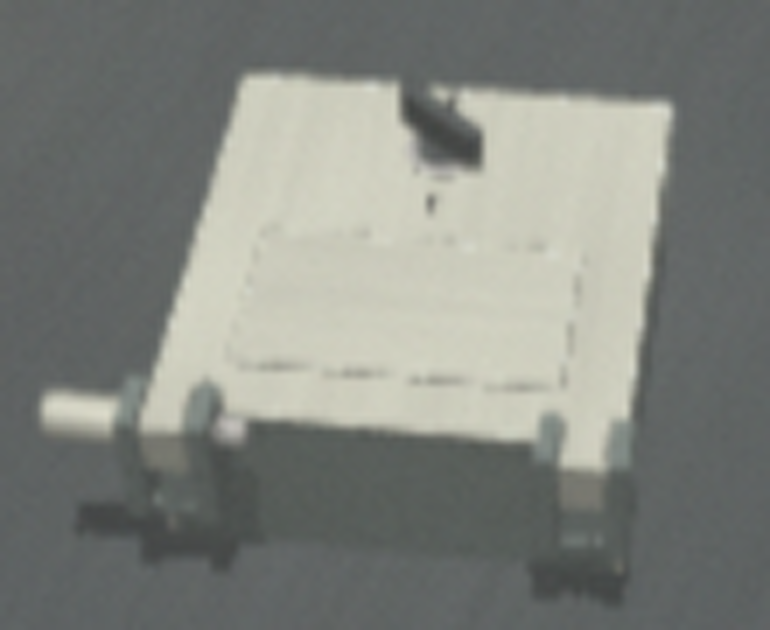

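View pics/b_s2.png

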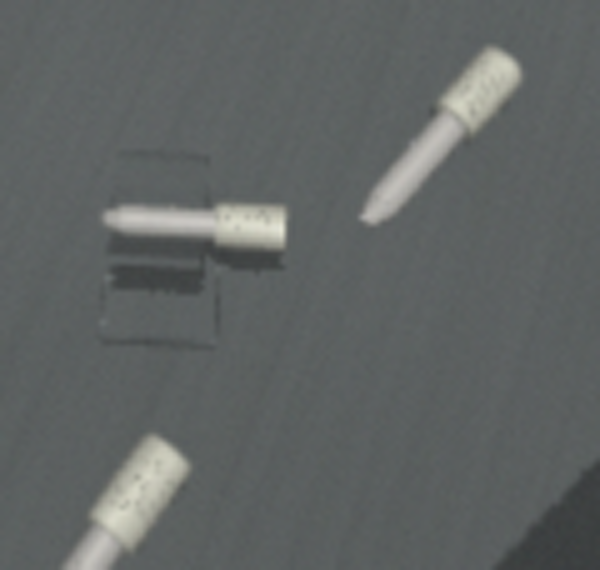

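```bash
cat > m1.py <<'E'
from h import *
T=cams.camera_params('top');S=cams.camera_params('side')
f=lambda c,k,o:[(c[0]+.5)/k-.5+o[0],(c[1]+.5)/k-.5+o[1]]
t2=lambda *c:f(c,6,(80,230)); s2=lambda *c:f(c,5,(210,270))
t1=lambda *c:f(c,6,(190,135)); s1=lambda *c:f(c,7,(180,150))
def show(n,a,b,z=None):
    X,e=tri(T,a,S,b);print(n,X.round(4),'gap',round(e,4), plane(T,a,z).round(4) if z else '',plane(S,b,z).round(4) if z else '');return X
print('cams',(-T['R'].T@T['t']).round(3),(-S['R'].T@S['t']).round(3))
a=show('tip',t2(383,88),s2(105,217),.0445)
b=show('shoulder',t2(413,178),s2(216,224),.0445)
c=show('headend',t2(438,238),s2(286,226),.0445)
print(np.linalg.norm(a-b),np.linalg.norm(c-b),np.degrees(np.arctan2(*(a-c)[[1,0]])))
print('lookalike',[np.linalg.norm(plane(T,t2(*p),.009)-plane(T,t2(*q),.009)) for p,q in (((66,208),(270,230)),((538,282),(738,330)))])
A=show('cov far left',t1(155,195),s1(142,428),.085)
B=show('cov near hinge corner(-x)',t1(283,548),s1(628,462))
C=show('free -x',t1(638,402),s1(672,103),.09)
D=show('free +x',t1(490,62),s1(247,75),.09)
W=show('wing',t1(490,250),s1(441,128),.107)
show('lug -x',t1(240,528),s1(585,470))
show('pin2 head end',t1(95,150),s1(45,412),.08)
for n,v in(('CD',D-C),('BA',A-B)):print(n,np.linalg.norm(v),np.degrees(np.arctan2(v[1],v[0])))
E
python3 m1.py
```

```text
cams [ 0.365 -0.005  1.137] [0.309 0.616 0.753]
tip [0.4967 0.3094 0.0458] gap 0.001 [0.4964 0.3096 0.0445] [0.4975 0.3089 0.0445]
shoulder [0.4509 0.2973 0.05  ] gap 0.0002 [0.4514 0.2989 0.0445] [0.4519 0.2948 0.0445]
headend [0.4219 0.2878 0.0508] gap 0.0015 [0.4215 0.2894 0.0445] [0.4237 0.285  0.0445]
0.04757496186206697 0.030475470238304048 16.07324026728342
lookalike [np.float64(0.10190831824743157), np.float64(0.10145671809867499)]
cov far left [0.6939 0.0738 0.0544] gap 0.0008 [0.685  0.0717 0.085 ] [0.6766 0.0976 0.085 ]
cov near hinge corner(-x) [0.5078 0.0337 0.0652] gap 0.0007  
free -x [ 0.5505 -0.1434  0.0882] gap 0.0028 [ 0.5488 -0.1434  0.09  ] [ 0.5513 -0.1413  0.09  ]
free +x [ 0.7286 -0.0998  0.0871] gap 0.0012 [ 0.727  -0.0997  0.09  ] [ 0.7274 -0.0967  0.09  ]
wing [ 0.6313 -0.0844  0.0981] gap 0.0013 [ 0.6284 -0.0839  0.107 ] [ 0.6277 -0.0749  0.107 ]
lug -x [0.5184 0.0523 0.0762] gap 0.0  
pin2 head end [0.7155 0.0991 0.0799] gap 0.0039 [0.7135 0.0985 0.08  ] [0.7176 0.0993 0.08  ]
CD 0.1833496027804886 13.764452083462892
BA 0.19069000993507915 12.151280275392754
```

Candidates for the pin: in the V-rest (150,256) top view, measured at 48+30 mm; loose pins (108,267) and (187,282), both ~101 mm long, so oversized look-alikes; and the pin already in the far hinge (210,160). The one in the V-rest, shown in the crops, is the right one. Moving above it, with the camera facing the housing.

```bash
python3 -m crank '{"fingers":[1,1,1,1,1,1,1,1,1,1],"offset":[[-0.3235,-0.135,0.06],[-0.3235,-0.135,0.06],[-0.3235,-0.135,0.06],[-0.3235,-0.135,0.06],[-0.3235,-0.135,0.06],[-0.3235,-0.135,0.06],[-0.3235,-0.135,0.06],[-0.3235,-0.135,0.06],[-0.3235,-0.135,0.06],[-0.3235,-0.135,0.06]],"turn":[10,20,30,40,50,60,70,80,90,100]}'
```

```text
time_s: 1.4
tcp_pos: [0.4371, 0.2925, 0.1773]
tcp_rot: [-2.701, -1.604, 0.001]
wrist_force: [0.3, -0.0, -0.6]
opening: 0.093
```

```bash
python3 -m crank '{"fingers":[1,1,1,1,1,1,1,1,1,1],"offset":[[0,0,0],[0,0,0],[0,0,0],[0,0,0],[0,0,0],[0,0,0],[0,0,0],[0,0,0],[0,0,0],[0,0,0]],"turn":[10,20,30,40,45,45,45,45,45,45]}'
python3 - <<'E'
from h import *
w=cams.camera_params('wrist');i=cams.capture('wrist');cv2.imwrite('pics/c_w.png',i)
import json;json.dump({k:np.array(v).tolist() for k,v in w.items()},open('c_w.json','w'))
print(telemetry.sense()['tcp_pos'],telemetry.sense()['tcp_rot'])
for n in('top','side'):cv2.imwrite(f'pics/c_{n}.png',cams.capture(n))
E
```

```text
time_s: 2.65
tcp_pos: [0.4373, 0.2927, 0.1777]
tcp_rot: [-3.108, -0.458, -0.0]
wrist_force: [-0.2, 0.1, 0.9]
opening: 0.0929
[0.43726074 0.29271895 0.17766103] [3.10807082e+00 4.57476308e-01 7.38096488e-05]
```

View pics/c_w.png

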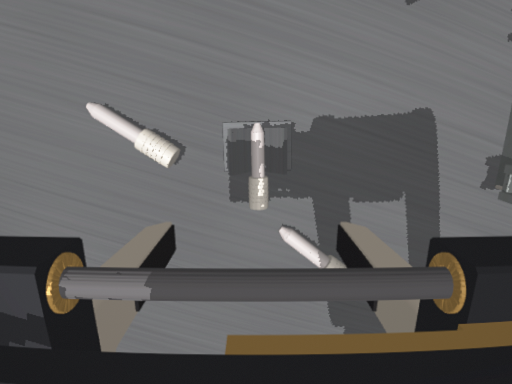

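```bash
python3 - <<'E'
from h import *
import json
w={k:np.array(v) for k,v in json.load(open('c_w.json')).items()}
for n,uv in (('tip',(257,123.5)),('sh',(258.5,178)),('end',(259.3,209)),('axis mid rest',(258,150))):
    print(n,plane(w,uv,.0445).round(4))
a,b=plane(w,(257,123.5),.0445),plane(w,(259.3,209),.0445);print(np.degrees(np.arctan2(b[1]-a[1],b[0]-a[0]))+180)
print(np.degrees(2*np.arctan2(-.458,-3.108))+360)
i=cv2.imread('pics/c_w.png');crop(i,215,110,305,220,6,'pics/c_w2.png')
E
```

```text
tip [0.4959 0.3108 0.0445]
sh [0.4493 0.2952 0.0445]
end [0.421  0.2859 0.0445]
axis mid rest [0.4737 0.3031 0.0445]
18.369600217819567
16.765737252246765
```

View pics/c_w2.png

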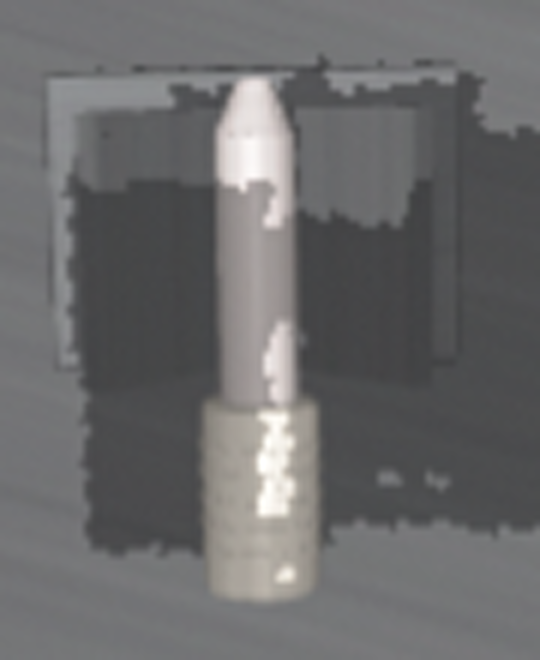

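```bash
python3 - <<'E'
from h import *
import json
w={k:np.array(v) for k,v in json.load(open('c_w.json')).items()}
g=np.array([.4345,.2907]);x=np.array([.957,.288]);y=np.array([.288,-.957])
for uv in ((282,230),(320,265),(343,265),(180,155),(143,150)):
    d=plane(w,uv,.012)[:2]-g;print(uv,(d@x).round(3),(d@y).round(3))
E
```

```text
(282, 230) -0.048 0.025
(320, 265) -0.089 0.069
(343, 265) -0.089 0.094
(180, 155) 0.033 -0.079
(143, 150) 0.038 -0.117
```

```bash
python3 -m crank '{"fingers":[0.3,0.3,0.3,0.3,0.3,-1,-1,-1,-1,-1],"offset":[[-0.0033,0.0011,0.05],[-0.0033,0.0011,0.09],[-0.0033,0.0011,0.12],[-0.0033,0.0011,0.133],[-0.0033,0.0011,0.133],[-0.0033,0.0011,0.133],[-0.0033,0.0011,0.133],[-0.0033,0.0011,0.133],[-0.0033,0.0011,0.133],[-0.0033,0.0011,0.133]],"turn":[-1,-1,-1,-1,-1,-1,-1,-1,-1,-1]}' 40
python3 - <<'E'
from h import *
cv2.imwrite('pics/d_w.png',cams.capture('wrist'))
E
```

```text
time_s: 4.05
tcp_pos: [0.4345, 0.2905, 0.0448]
tcp_rot: [3.104, 0.485, 0.0]
wrist_force: [0.3, -1.4, 0.4]
opening: 0.017
```

View pics/d_w.png

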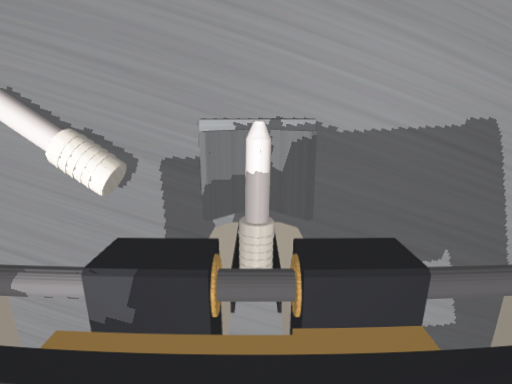

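```bash
python3 -m crank '{"fingers":[-1,-1,-1,-1,-1,-1,-1,-1,-1,-1],"offset":[[0,0,-0.04],[0,0,-0.09],[-0.025,0.05,-0.11],[-0.05,0.1,-0.11],[-0.075,0.15,-0.11],[-0.09,0.2,-0.11],[-0.1017,0.246,-0.11],[-0.1017,0.246,-0.11],[-0.1017,0.246,-0.11],[-0.1017,0.246,-0.11]],"turn":[0,0,0,2,3.8,3.8,3.8,3.8,3.8,3.8]}'
cat > snap.py <<'E'
from h import *
import json,sys
n=sys.argv[1]
s=telemetry.sense();w=cams.camera_params('wrist');i=cams.capture('wrist');cv2.imwrite(f'pics/{n}_w.png',i)
json.dump({k:np.array(v).tolist() for k,v in w.items()},open(f'{n}.json','w'))
print(s['time_s'],s['tcp_pos'].round(4),'dir',np.degrees(2*np.arctan2(s['tcp_rot'][1],s['tcp_rot'][0]))%360)
for c in sys.argv[2:]:cv2.imwrite(f'pics/{n}_{c}.png',cams.capture(c))
E
python3 snap.py e
```

```text
time_s: 5.35
tcp_pos: [0.4122, 0.0266, 0.1545]
tcp_rot: [-3.118, -0.384, 0.001]
wrist_force: [0.3, -1.6, -2.3]
opening: 0.0172
5.35 [0.4122 0.0266 0.1545] dir 14.027731563836937
```

View pics/e_w.png

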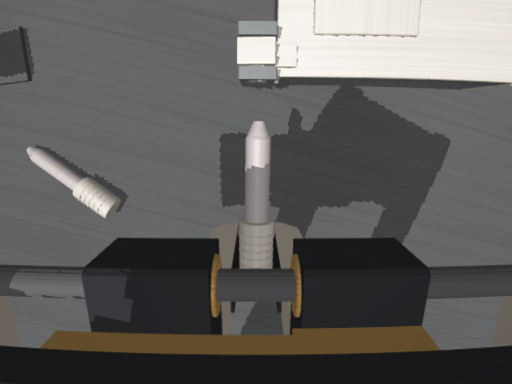

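```bash
python3 - <<'E'
from h import *
i=cv2.imread('pics/e_w.png');crop(i,215,10,325,150,5,'pics/e_w2.png')
E
```

```text
(no output)
```

View pics/e_w2.png

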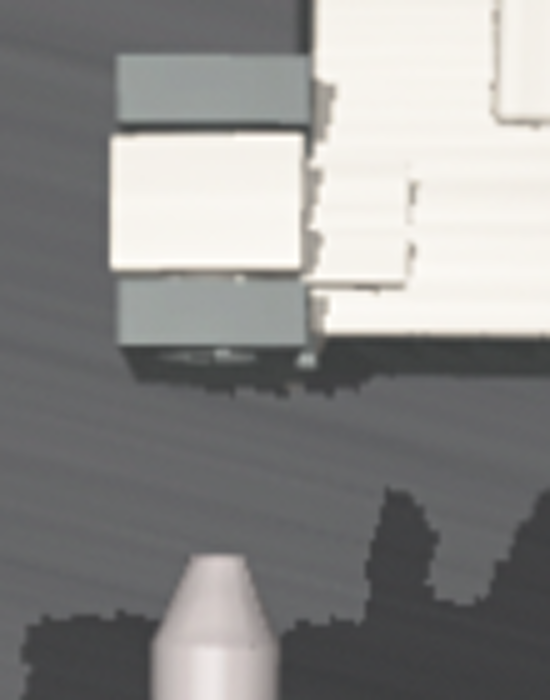

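```bash
python3 - <<'E'
from h import *
import json
w={k:np.array(v) for k,v in json.load(open('e.json')).items()}
f=lambda c:[(c[0]+.5)/5-.5+215,(c[1]+.5)/5-.5+10]
P=lambda c,z:plane(w,f(c),z)
nl,nr,fl,fr=[P(c,.092) for c in((117,346),(306,346),(117,54),(309,54))]
print('width',np.linalg.norm(nl-nr),np.linalg.norm(fl-fr),'depth',np.linalg.norm((nl+nr-fl-fr)/2))
v=(fl-nl);print('yaw L',np.degrees(np.arctan2(v[1],v[0])));v=(fl+fr-nl-nr);print('yaw mid',np.degrees(np.arctan2(v[1],v[0])))
v=nl-nr;print('yaw near edge',np.degrees(np.arctan2(-v[0],v[1])))
# cover -x edge
a,b=P((330,333),.084),P((545,333),.088);v=a-b;print('cover edge yaw',np.degrees(np.arctan2(-v[0],v[1])))
bore=(nl+nr)/2;print('bore',bore.round(4))
T=np.array([.4122,.0266,.1545]);x=np.array([np.cos(np.radians(14.03)),np.sin(np.radians(14.03))]);y=np.array([x[1],-x[0]])
d=bore[:2]-T[:2];print('bore in tool',d@x,d@y)
for n,c,z in(('tip',(216,556),.1545),('shL',(152,640),.1545),('shR',(276,640),.1545)):
    q=P(c,z)[:2]-T[:2];print(n,q@x,q@y)
for u in((239,218),(272,218),(239,262),(271,262)):
    q=plane(w,u,.1545)[:2]-T[:2];print('head',u,q@x,q@y)
E
```

```text
width 0.024353678482612228 0.02399449813346701 depth 0.03530482820161515
yaw L 13.458137426959992
yaw mid 13.749541277016297
yaw near edge 14.010150368151528
cover edge yaw 13.46038665452907
bore [0.5004 0.0493 0.092 ]
bore in tool 0.09102445363464275 -0.0006463318687589117
tip 0.06513486759871394 -0.0003152198633413792
shL 0.05740745839607966 -0.006316802645018991
shR 0.057407653069029375 0.0053288735962171915
head (239, 218) 0.017747113203698577 -0.009647278730162197
head (272, 218) 0.01775568846247039 0.006843628303942759
head (239, 262) -0.006346894580514248 -0.009993306227589484
head (271, 262) -0.006330618077855346 0.006650714146190687
```

```bash
python3 -m crank '{"fingers":[-1,-1,-1,-1,-1,-1,-1,-1,-1,-1],"offset":[[0,0,0.03],[0,-0.0003,0.06],[0,-0.0003,0.0742],[0.01,-0.0003,0.0742],[0.018,-0.0003,0.0742],[0.018,-0.0003,0.0742],[0.018,-0.0003,0.0742],[0.018,-0.0003,0.0742],[0.018,-0.0003,0.0742],[0.018,-0.0003,0.0742]],"turn":[0.3,0.3,0.3,0.3,0.3,0.3,0.3,0.3,0.3,0.3]}'
python3 snap.py f side
python3 - <<'E'
from h import *
i=cv2.imread('pics/f_w.png');crop(i,190,10,330,240,2.6,'pics/f_w2.png')
i=cv2.imread('pics/f_side.png');crop(i,180,150,320,250,5,'pics/f_s2.png')
E
```

```text
time_s: 6.65
tcp_pos: [0.4298, 0.0299, 0.0805]
tcp_rot: [3.119, 0.373, 0.0]
wrist_force: [0.1, 1.3, -0.1]
opening: 0.0169
6.65 [0.4298 0.0299 0.0805] dir 13.621554282217598
```

View pics/f_w2.png

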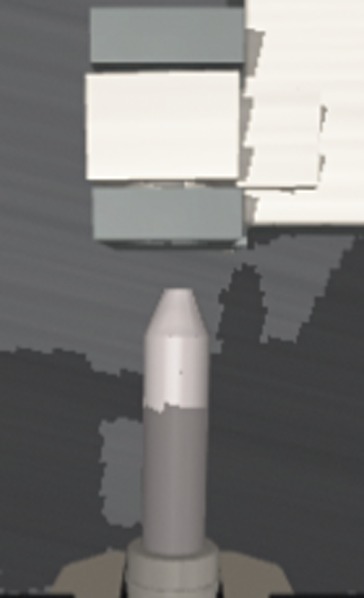

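View pics/f_s2.png

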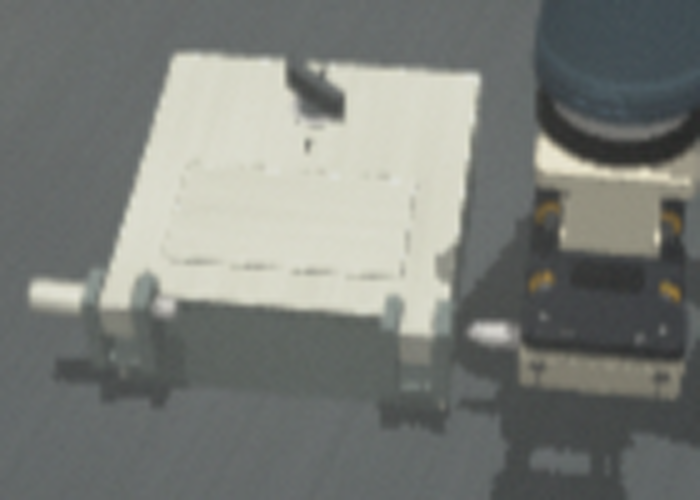

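```bash
python3 - <<'E'
from h import *
import json
S=cams.camera_params('side');W={k:np.array(v) for k,v in json.load(open('f.json')).items()}
w2=lambda c:[(c[0]+.5)/2.6-.5+190,(c[1]+.5)/2.6-.5+10]
x=np.array([np.cos(np.radians(13.65)),np.sin(np.radians(13.65)),0]);l=np.array([-x[1],x[0],0]);z=np.array([0,0,1.])
nl,nr=[plane(W,w2(c),.092) for c in((93,240),(243,240))];b=(nl+nr)/2;print('bore',b,np.linalg.norm(nl-nr))
T=np.array([.4298,.0299,.0805])
tip=plane(W,w2((178,290)),.0805);tip3=tip
sL,sR=[plane(W,w2(c),.0805) for c in((146,340),(208,340))];s2=[plane(W,w2(c),.0805) for c in((143,540),(206,540))]
for n,q in(('bore',b),('tip',tip),('sh1',(sL+sR)/2),('sh2',sum(s2)/2),('w',sR-sL+T)):print(n,(q-T)@x,-(q-T)@l)
bore=np.array([b[0],b[1],.08])
C=lambda X:((proj(S,X)-[180,150]+.5)*5-.5).round(0)
i=cv2.imread('pics/f_s2.png')
def dot(X,c):
    p=C(X);cv2.circle(i,tuple(int(v) for v in p),2,c,-1);return p
for du in(12,-12):
  for dl in(12,-12):
    print('cheek',dl,du,dot(bore+l*dl/1e3+z*du/1e3,(0,0,255)),dot(bore+x*.035+l*dl/1e3+z*du/1e3,(0,255,255)))
print('bore',dot(bore,(0,255,0)),'tip',dot(tip,(255,0,0)))
print('axis2',dot(bore+x*.191,(255,0,255)),dot(bore+x*.221,(255,0,255)))
cv2.imwrite('pics/f_s3.png',i)
E
```

```text
bore [0.50038432 0.04902684 0.092     ] 0.024418802083219858
bore 0.07310443924355388 -0.0019294021661663793
tip 0.06494408580721546 -0.00022143571936227862
sh1 0.05607790839061898 -0.00039352093361987
sh2 0.018078226552162884 -0.0008394963134613699
w -4.753557055743969e-06 0.011221970623995067
cheek 12 12 [451. 337.] [382. 331.]
cheek -12 12 [456. 302.] [388. 296.]
cheek 12 -12 [450. 369.] [382. 362.]
cheek -12 -12 [455. 334.] [388. 328.]
bore [453. 335.] tip [469. 334.]
axis2 [ 90. 303.] [ 34. 298.]
```

View pics/f_s3.png

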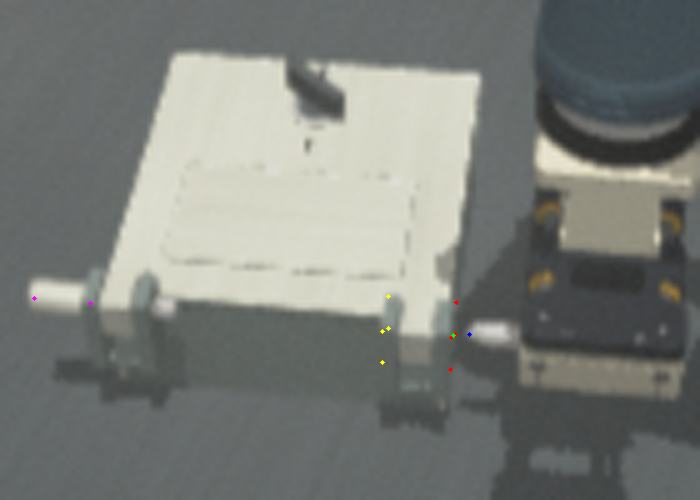

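```bash
python3 -m crank '{"fingers":[-1,-1,-1,-1,-1,-1,-1,-1,-1,-1],"offset":[[0,-0.0008,0],[0,-0.0008,0],[0.005,-0.0008,0],[0.01,-0.0008,0],[0.014,-0.0008,0],[0.018,-0.0008,0],[0.022,-0.0008,0],[0.026,-0.0008,0],[0.03,-0.0008,0],[0.03,-0.0008,0]],"turn":[-0.7,-0.7,-0.7,-0.7,-0.7,-0.7,-0.7,-0.7,-0.7,-0.7]}'
python3 snap.py g
python3 - <<'E'
from h import *
i=cv2.imread('pics/g_w.png');crop(i,190,60,330,240,3,'pics/g_w2.png');s=telemetry.sense();print(s['wrist_force'],s['moment'])
E
```

```text
time_s: 8.0
tcp_pos: [0.4592, 0.0379, 0.0805]
tcp_rot: [3.117, 0.392, 0.0]
wrist_force: [-0.4, -0.1, -0.0]
opening: 0.017
8.0 [0.4592 0.0379 0.0805] dir 14.341144352413515
[ 0.62179411  0.64037383 -1.65712387] [-0.00988321  0.14073583  0.01735262]
```

View pics/g_w2.png

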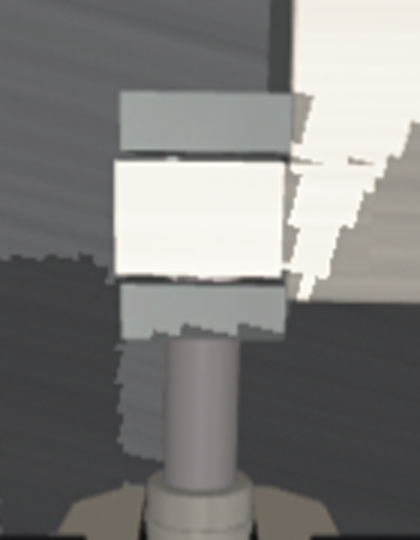

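```bash
python3 -m crank '{"fingers":[-1,-1,-1,-1,-1,-1,-1,-1,-1,-1],"offset":[[0.005,0,0],[0.01,0.0001,0],[0.014,0.0001,0],[0.018,0.0002,0],[0.021,0.0002,0],[0.023,0.0003,0],[0.025,0.0003,0],[0.026,0.0003,0],[0.0265,0.0003,0],[0.027,0.0003,0]],"turn":[0,0,0,0,0,0,0,0,0,0]}'
python3 snap.py i
python3 - <<'E'
from h import *
i=cv2.imread('pics/i_w.png');crop(i,190,60,330,260,3,'pics/i_w2.png');s=telemetry.sense();print(s['wrist_force'],s['moment'])
E
```

```text
time_s: 9.3
tcp_pos: [0.4841, 0.0441, 0.0803]
tcp_rot: [3.117, 0.392, -0.003]
wrist_force: [-5.1, -3.4, 2.6]
opening: 0.0172
9.3 [0.4841 0.0441 0.0803] dir 14.350485173829423
[-4.82532979 -3.37919052  2.38043384] [-0.41570474  0.88953414 -0.00424985]
```

View pics/i_w2.png

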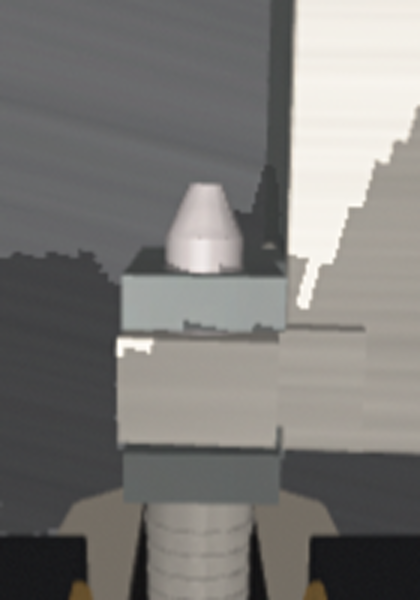

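```bash
python3 -m crank '{"fingers":[-1,-1,-1,-1,-1,-1,-1,-1,-1,-1],"offset":[[0.0005,0,0],[0.001,0,0],[0.0015,0,0],[0.002,0,0],[0.0022,0,0],[0.0022,0,0],[0.0022,0,0],[0.0022,0,0],[0.0022,0,0],[0.0022,0,0]],"turn":[0,0,0,0,0,0,0,0,0,0]}'
python3 snap.py j
python3 - <<'E'
from h import *
import json
W={k:np.array(v) for k,v in json.load(open('j.json')).items()}
i=cv2.imread('pics/j_w.png');crop(i,190,60,330,260,3,'pics/j_w2.png');s=telemetry.sense();print(s['wrist_force'],s['moment'])
E
```

```text
time_s: 10.6
tcp_pos: [0.4841, 0.0442, 0.08]
tcp_rot: [3.117, 0.393, -0.01]
wrist_force: [-9.6, -5.0, 5.9]
opening: 0.0169
10.6 [0.4841 0.0442 0.08  ] dir 14.369415426928631
[-10.5034119   -5.10401167   6.05028247] [-9.19795485e-01  1.76846738e+00 -7.76568864e-04]
```

View pics/j_w2.png

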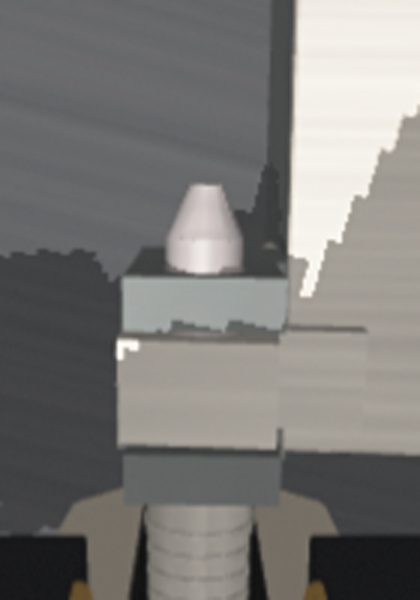

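Force rose from 5 to 10 N with no further travel, at the position where the shoulder meets the fork: the pin is seated. Releasing and lifting.

```bash
python3 -m crank '{"fingers":[-1,-1,1,1,1,1,1,1,1,1],"offset":[[-0.002,0,0],[-0.003,0,0],[-0.003,0,0],[-0.003,0,0],[-0.003,0,0],[-0.003,0,0],[-0.003,0,-0.02],[-0.003,0,-0.06],[-0.003,0,-0.1],[-0.003,0,-0.12]],"turn":[0,0,0,0,0,0,0,0,0,0]}'
python3 snap.py k
```

```text
time_s: 11.9
tcp_pos: [0.4853, 0.044, 0.2028]
tcp_rot: [3.116, 0.392, 0.005]
wrist_force: [0.3, -0.0, 0.5]
opening: 0.091
11.9 [0.4853 0.044  0.2028] dir 14.335087194753426
```

View pics/k_w.png

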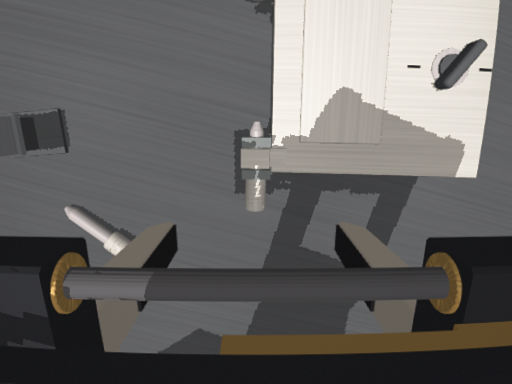

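```bash
python3 -m crank '{"fingers":[1,1,1,1,1,1,1,1,1,1],"offset":[[0.03,0.045,0],[0.06,0.09,0],[0.09,0.135,0],[0.1093,0.16,0.02],[0.1093,0.16,0.02],[0.1093,0.16,0.02],[0.1093,0.16,0.02],[0.1093,0.16,0.02],[0.1093,0.16,0.02],[0.1093,0.16,0.02]],"turn":[10,20,30,40,40,40,40,40,40,40]}'
python3 snap.py l
python3 - <<'E'
from h import *
i=cv2.imread('pics/l_w.png');crop(i,170,110,350,280,4,'pics/l_w2.png')
E
```

```text
time_s: 13.2
tcp_pos: [0.6298, -0.0837, 0.1808]
tcp_rot: [3.063, -0.697, 0.001]
wrist_force: [-0.2, 0.3, -0.1]
opening: 0.0926
13.2 [ 0.6298 -0.0837  0.1808] dir 334.3587694247692
```

View pics/l_w.png

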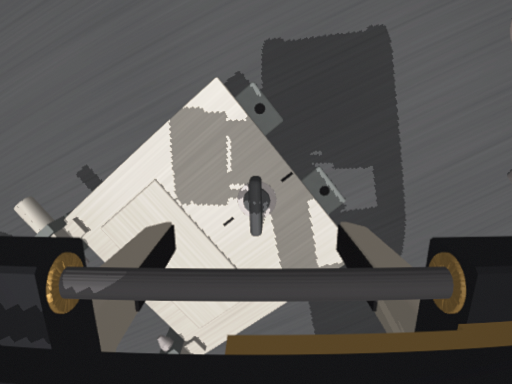

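View pics/l_w2.png

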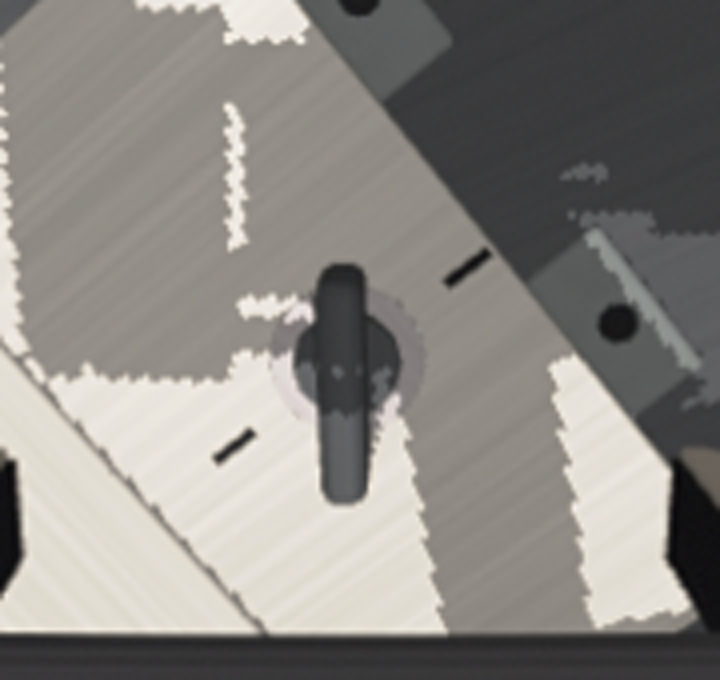

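```bash
python3 - <<'E'
from h import *
import json
W={k:np.array(v) for k,v in json.load(open('l.json')).items()}
P=lambda c,z:plane(W,[(c[0]+.5)/4-.5+170,(c[1]+.5)/4-.5+110],z)
T=np.array([.6298,-.0837,.1808]);a=np.radians(-25.64);x=np.array([np.cos(a),np.sin(a),0]);y=np.array([x[1],-x[0],0])
ang=lambda v:np.degrees(np.arctan2(v[1],v[0]))
# visible top outline ~ z .111
A,B=P((341,265),.111),P((343,505),.109);print('len',np.linalg.norm(A-B),'dir',ang(A-B),'centre',(A+B)/2,((A+B)/2-T)@x,((A+B)/2-T)@y)
m1,m2=P((446,283),.089),P((490,253),.091);m3,m4=P((216,460),.083),P((254,433),.084)
print('marks dir',ang(m2-m3),ang((m1+m2)/2-(m3+m4)/2))
c=P((348,360),.09);print('disc',c,(c-T)@x,(c-T)@y)
E
```

```text
len 0.046432601695978584 dir -25.232825655857624 centre [ 0.63216688 -0.08304458  0.11      ] 0.0018502073265314655 -0.0016150658201820284
marks dir -76.21487063384909 -75.90304798985593
disc [ 0.63171888 -0.08407046  0.09      ] 0.0018902294246815983 -0.0004963497980542142
```

```bash
python3 -m crank '{"fingers":[-0.3,-0.3,-0.3,-0.3,-0.3,-0.3,-1,-1,-1,-1],"offset":[[0.0016,-0.0009,0.0],[0.0016,-0.0009,0.02],[0.0016,-0.0009,0.04],[0.0016,-0.0009,0.06],[0.0016,-0.0009,0.071],[0.0016,-0.0009,0.071],[0.0016,-0.0009,0.071],[0.0016,-0.0009,0.071],[0.0016,-0.0009,0.071],[0.0016,-0.0009,0.071]],"turn":[0,0,0,0,0,0,0,0,0,0]}' 30
python3 snap.py m
```

```text
time_s: 14.5
tcp_pos: [0.6321, -0.0847, 0.1102]
tcp_rot: [3.062, -0.697, 0.003]
wrist_force: [-0.2, -4.3, 2.3]
opening: 0.009
14.5 [ 0.6321 -0.0847  0.1102] dir 334.3351595540604
```

View pics/m_w.png

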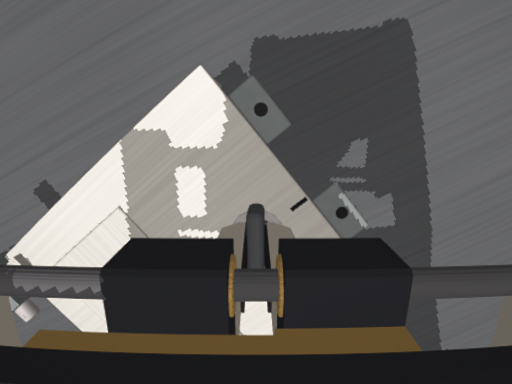

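```bash
python3 -m crank '{"fingers":[-1,-1,-1,-1,-1,-1,-1,-1,-1,-1],"offset":[[0,0,0],[0,0,0],[0,0,0],[0,0,0],[0,0,0],[0,0,0],[0,0,0],[0,0,0],[0,0,0],[0,0,0]],"turn":[7,14,21,28,35,42,47,50.5,50.5,50.5]}' 
python3 snap.py n; python3 -c "
from bench import telemetry;s=telemetry.sense();print(s['wrist_force'],s['moment'],s['qpos'])"
```

```text
time_s: 15.8
tcp_pos: [0.6314, -0.0851, 0.1097]
tcp_rot: [2.471, -1.937, 0.002]
wrist_force: [-2.3, -5.1, 2.3]
opening: 0.0086
15.8 [ 0.6314 -0.0851  0.1097] dir 283.81912726627775
[-2.13678212 -5.9158545   2.77537643] [-1.19902144  0.42608375 -0.02696195] [-3.07675485e-01  5.15390467e-01  1.47681989e+00 -2.19581099e-03
  1.14911632e+00  2.59362270e+00]
```

View pics/n_w.png

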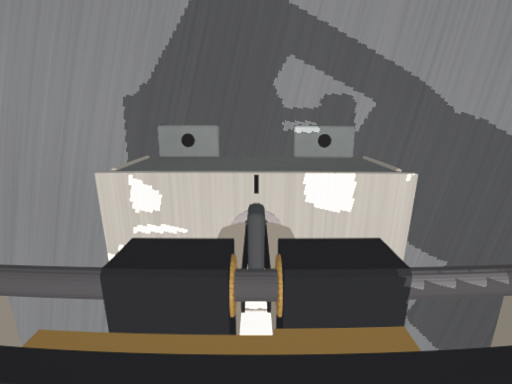

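```bash
python3 -m crank '{"fingers":[-1,-1,-1,-1,-1,-1,-1,-1,-1,-1],"offset":[[0.0005,0,0.002],[0.001,0,0.004],[0.001,0,0.006],[0.0015,0,0.008],[0.0015,0,0.01],[0.002,0,0.012],[0.002,0,0.014],[0.002,0,0.015],[0.002,0,0.016],[0.002,0,0.016]],"turn":[0,0,0,0,0,0,0,0,0,0]}' 50
python3 snap.py o side; python3 -c "
from bench import telemetry;s=telemetry.sense();print(s['wrist_force'],s['moment'],s['tcp_pos'])"
```

```text
time_s: 17.1
tcp_pos: [0.6317, -0.086, 0.0982]
tcp_rot: [2.473, -1.938, 0.002]
wrist_force: [-11.0, -1.6, 29.5]
opening: 0.0086
17.1 [ 0.6317 -0.086   0.0982] dir 283.836260943772
[-12.47141321  -1.31518514  27.74073112] [ 0.28234984  2.50786411 -0.04094644] [ 0.63166066 -0.08601371  0.09822792]
```

View pics/o_w.png

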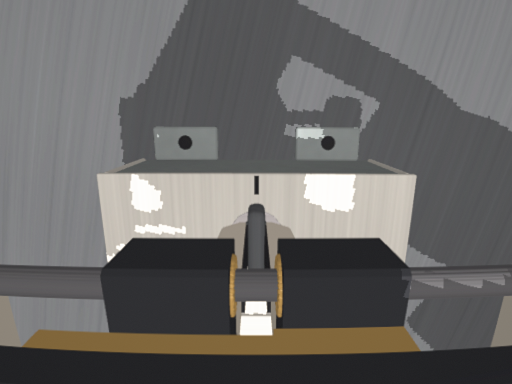

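```bash
python3 -m crank '{"fingers":[-1,-1,-1,-1,-1,-1,-1,-1,-1,-1],"offset":[[0,0,0.0005],[0,0,0.001],[0,0,0.0015],[0,0,0.002],[0,0,0.0025],[0,0,0.003],[0,0,0.0035],[0,0,0.0035],[0,0,0.0035],[0,0,0.0035]],"turn":[0,0,0,0,0,0,0,0,0,0]}'
python3 snap.py p side top; python3 - <<'E'
from h import *
s=telemetry.sense();print(s['wrist_force'],s['moment'],s['tcp_pos'])
i=cv2.imread('pics/p_side.png');crop(i,180,130,290,240,5,'pics/p_s2.png')
i=cv2.imread('pics/p_w.png');crop(i,90,110,430,250,2.2,'pics/p_w2.png')
i=cv2.imread('pics/p_top.png');crop(i,190,135,310,235,6,'pics/p_t2.png')
E
```

```text
time_s: 18.45
tcp_pos: [0.6318, -0.0861, 0.0979]
tcp_rot: [-2.473, 1.937, -0.005]
wrist_force: [-19.7, -0.2, 46.3]
opening: 0.0086
18.45 [ 0.6318 -0.0861  0.0979] dir 283.85538192681565
[-18.79622114  -0.25713666  45.91359036] [ 0.4536297   3.71109838 -0.01926153] [ 0.63175764 -0.08608566  0.0978672 ]
```

View pics/p_s2.png

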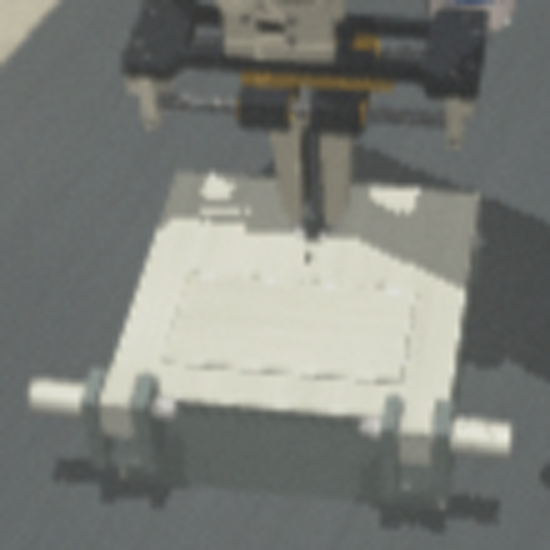

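View pics/p_w2.png

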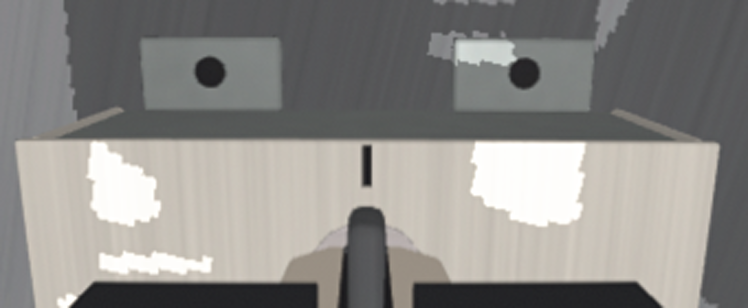

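View pics/p_t2.png

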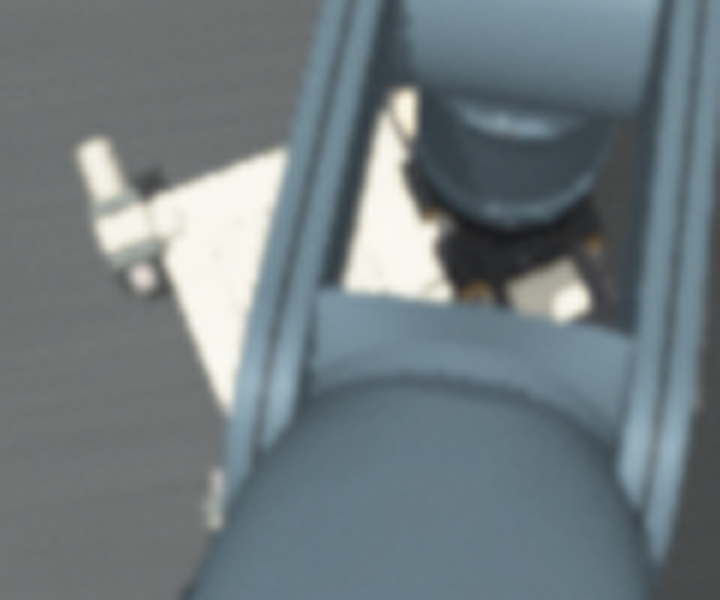

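```bash
python3 - <<'E'
from h import *
import json
W={k:np.array(v) for k,v in json.load(open('p.json')).items()}
S=cams.camera_params('side')
w=lambda c:[(c[0]+.5)/2.2-.5+90,(c[1]+.5)/2.2-.5+110]
for z in(.070,.074,.078,.082,.085):
    a,b=plane(W,w((18,140)),z),plane(W,w((718,142)),z);print(z,np.linalg.norm(a-b).round(4))
s=lambda c:[(c[0]+.5)/5-.5+180,(c[1]+.5)/5-.5+130]
print(tri(W,w((18,140)),S,s((174,172))),tri(W,w((718,142)),S,s((481,193))))
# predicted rows in the wrist image of the free edge mid, top face, if flush / key-stopped
x=np.array([np.cos(np.radians(13.7)),np.sin(np.radians(13.7)),0]);l=np.array([-x[1],x[0],0])
o=np.array([.5004,.0491,.08])+.0955*x
for th in(0,.055,.075):
    for n,(out,up,wd) in dict(a=(.197,-.006,-.092),b=(.197,-.006,.092)).items():
        X=o-l*(out*np.cos(th)-up*-np.sin(th)*-1)+np.array([0,0,out*np.sin(th)+up*np.cos(th)])+wd*x
        print(th,n,((proj(W,X)-[90,110]+.5)*2.2-.5).round(),((proj(S,X)-[180,130]+.5)*5-.5).round())
E
```

```text
0.07 0.1861
0.074 0.1819
0.078 0.1777
0.082 0.1734
0.085 0.1702
(array([ 0.72981073, -0.09770744,  0.07323259]), np.float64(0.0029070588625575073)) (array([ 0.55084249, -0.14169619,  0.0744201 ]), np.float64(0.0011055930846244576))
0 a [720. 142.] [481. 194.]
0 b [ 13. 140.] [177. 172.]
0.055 a [742. 150.] [481. 180.]
0.055 b [ -9. 148.] [175. 158.]
0.075 a [751. 154.] [481. 175.]
0.075 b [-18. 152.] [175. 153.]
```

```bash
python3 -c "
from bench import arm,telemetry
print(arm.sign_off());s=telemetry.sense();print(s['time_s'],s['wrist_force'],s['tcp_pos'])"
```

```text
the job is handed in; nothing more can be done
None
the job is handed in; nothing more can be done
```

The job is done and handed in at about 18.5 s of the 53 s; the sign-off gave no verdict.

- **Pin:** I took the 48 + 30 mm pin from the V-rest; the two loose look-alikes measured about 101 mm. I pushed it through the fork and lug and pressed until the force rose from 5 to 10 N with no further travel. I then let go. Later wrist and side pictures show it still seated with its head against the fork.
- **Fastener:** I gripped the wing and turned it about 50.5° clockwise. The wrist picture shows the wing in line with the visible scribed mark, the one at the free edge. The tool sits 0.1 to 0.2° off the housing's axis, against a limit of about 11°.
- **Cover:** I pressed it down through the wing, and it stopped hard: force rose from 28 to 46 N with under 0.4 mm more travel. The top of the free edge measured 73 to 74 mm above the bench, and flush is 74 mm. In both camera views its corners lay within about 5 enlarged-crop pixels (1–2 image pixels) of where a shut cover should be.
- **Bystanders:** No move went near the can, grinder or hammer. I did not measure their positions again at the end.

I left the arm still gripping the wing and pressing with about 46 N, plus a sideways wrist force of about 19 N. No check failed. The one disagreement was a steady 4 to 5 enlarged-crop pixel offset (under 1 image pixel) between predicted and seen positions in the side view when lining up the pin. It shifted the pin and hinge alike, so I took it as calibration error.

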